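# Lock a paint pot into the bench shaker

## Robot

A 6-joint arm with a two-finger parallel gripper is mounted at the origin on the work surface. World frame = base frame: x ahead of the robot, y to its left, z up, the work surface at z = 0. Lengths are in mm, angles in rad, forces in N, time in s.
With the tool pointing down it reaches from about 350 to 875 mm from the base axis. Payload 4.2 kg.
Tool frame: the origin (TCP) lies midway between the tips of the shut fingers; the grasp point (between the pads) lies 19 mm behind it; x points along the fingers, y is the direction in which the jaws open and shut, and the axes are right-handed (so a half turn about x gives the same grasp; the last joint's range is limited). The gripper opens to 85 mm and grips with 20 to 120 N. Pads are 22 mm wide; open, the fingers measure 114 mm over their backs; the gripper's body (76 mm by 85 mm) begins 54 mm behind the grasp point. The pads swing forward as they close: fully open they stand 13 mm farther back than shut.
Start: joints at [-0.917, 0.385, 0.008, 0, -1.194, -0.259], TCP at [240.403, -576.893, 192.212] pointing down, gripper open.
Joint ranges: [-3.14, 3.14], [-1.21, 2.06], [-1.07, 1.41], [-3.16, 2.05], [-2.99, -0.16], [-3.1, 3.1]. Speed limits (rad/s): [2.79, 2.79, 3.14, 3.14, 3.14, 3.14].

## Interface

Orientations are given as a unit quaternion [x, y, z, w].
In Python, from bench import readout, imaging, arm gives the robot as it stands.
- The arm moves only by the tool arm_command, never from a script. Its argument "increments" is a list of rows, each a list of 3 entries, a list of its own where there are three numbers: the turn, a rotation vector about the world's x, y, z in degrees, then the shift along the world's x, y, z in mm, then the closure, from 0 (fully open) to 1 (shut). In form: [[[ax, ay, az], [tx, ty, tz], fingers], ...]. A call has exactly 5 rows; each row is the pose to reach, as a shift and turn from the pose measured when the call began; what a row does not reach only later rows make up. A row lasts 1/10 s, in which the tool goes at most 50 mm and 8.59 degrees, less where a joint would pass 70% of its speed; a pose out of reach is approached as far as the arm can. A call with a gripper value outside its range is refused whole. The fingers move at their own pace and stop on an object; the grip force is fixed at half the most. Time passes only in rows, so rows that repeat a pose let the fingers close, or fill a call up. It gives the time, the measured TCP pose, the force and the opening at its end, in the units of the state.
- readout.read_state(): the state, without advancing time (a new reading comes with each control period).
- imaging.get_image(name): name is "side" or "top" or "wrist"; returns (picture, depth): 384x512x3 uint8, blue, green, red; 384x512 float32, mm along the optical axis (not along the pixel's ray), 0 where there is no reading.
- imaging.camera_info(name): a dict with "vfov" (degrees; the focal length in pixels is half the picture's height over the tangent of half this angle, whatever the lens; pixels are square), "cx", "cy" (the principal point, pixels), "eye" and "rotation" of the camera in the world; the wrist camera has in their place "T_tool_cam" (4x4, takes a point from camera to tool coordinates, whose origin is the TCP and whose axes are the tool frame's). Camera axes: x right, y down, z forward; pixel columns grow to the right and rows downward; lengths in mm; the calibration is good to about 2 mm. A picture is of the moment at which its call begins: read the wrist's pose just before it. camera_info takes no time and is no camera call.
- arm.job_done(): hands the job in, once; it reports no verdict.
The state is a dict: "clock": time; "joints": joint angles; "joint_vel": joint speeds; "joint_efforts": joint torques, N m; "position": TCP position; "ee_rot": TCP orientation; "contact_force": force on the tool from outside, world axes, zero at the start; "wrist_torque": the same for the moment, N m; "gripper_width": finger opening in mm.
Only numpy, scipy, OpenCV 4.12 (cv2) and the standard library are available. Lean on these libraries where they do the work, as an engineer would, in place of code of your own. Each camera call takes 0.05 s, during which the arm holds its last target. There are 200 camera calls.

## Task

Pull the paint pot with the red lid up out of its sprung clip in the rack and lock it into the shaker's bayonet chuck: lugs down through the slots, push in against the spring, twist clockwise seen from above, and let it rise fully into its notches so that it stays locked when you let go. Leave the other two pots in the rack and everything else on the bench where it is.

Things in the scene. Friction and masses are not known exactly. Their poses are not given: they have to be found in the camera images.
- pot_red: The pot to load: closed rigid paint pot, red lid, 130 mm tall, about 0.22 kg (varies); origin at the centre of its underside, z up. Black spigot of radius 22 mm (4 mm chamfer at its foot) up to 42 mm; flange widening to radius 29 mm at 47 to 49 mm, tapering to the white body of radius 25 mm (54 to 84 mm); red lid of radius 27 mm at 84 to 96 mm; above it a red grip bar.
- red_grip (a point): Middle of the red pot's upright grip bar, 113 mm above its underside; axes as the pot's. The bar is 50 mm long along x (same line as the lugs), 16 mm thick (y) and 34 mm high: from 96 to 130 mm above the underside.
- red_lugs (a point): Point on the red pot's axis at mid-height of its two opposite steel bayonet lugs, 14 mm above its underside. The lugs stick out of the spigot along the pot's +x and -x to 30 mm from the axis, 10 mm wide (y), at heights 10 to 18 mm. They are alike, so a half turn of the pot makes no difference.
- pot_blue: Pot like the red one but with a blue lid; origin at the centre of its underside. Leave it in the rack.
- pot_green: Pot like the red one but with a green lid; origin at the centre of its underside. Leave it in the rack.
- rack: Fixed clip rack, 90 (x) by 324 mm (y), base 15 mm thick; origin under its centre. Pots stand on it at y = -100, 0, 100 mm in any order, lugs roughly along x. Steel posts 78 mm high at y = -150, -50, 50, 150 mm hold sprung brass balls over both sides of each pot's flange: a straight upward pull of roughly 11 N, weight included, over the first 15 mm frees a pot.
- shaker: Fixed grey bench paint shaker, 150 mm (x) by 160 mm (y), top at 62 mm; origin at the centre of its underside, front (dial and red switch) towards its -x. In the middle of its top stands the round bayonet chuck, 80 mm across and 40 mm high.
- chuck_rim (a point): Centre of the chuck's mouth, 40 mm above its floor; axes as the shaker's. Bore radius 23.5 mm, two opposite open slots 15 mm wide for the lugs, white marks beside them. The line through the slots is turned from the shaker's x axis by -0.35 to +0.35 rad, new each time and not reported: look, or feel for it (play +-0.07 rad). Lugs that miss rest on the rim, pot underside 30 mm above the floor.
- chuck_floor (a point): Centre of the chuck's floor, on its vertical axis; the floor stops the pot. With the pot's underside less than 5 mm above it the lugs are below the ridges and the pot can turn clockwise seen from above; at 0.785 rad (45 deg) from the slots the lugs are under the notches (red marks), with a solid stop about 0.08 rad beyond. Counterclockwise is blocked.
- spring_top (a point): Where the top of the sprung central plunger (20 mm across) stands when free, 24 mm above the chuck floor. It pushes the pot up with 3 N plus 0.35 N per mm pressed, about 11.5 N fully down. A pot in the slots but not locked is pushed back up to rest about here.
- notch_level (a point): Height of the notches' upper ends on the chuck axis, 27 mm above its floor. When let go under the notches, the pot rises 4 mm from the ridges until its lugs' tops meet this level: underside 9 mm above the floor. The notch sides then keep it from turning back.
- tape: Orange roll of tape lying flat, 110 mm across, 45 mm high; bystander; origin at the centre of its underside.
- tub: White tub with red lid, 90 mm across, 110 mm high; bystander; origin at the centre of its underside.
- beaker: Grey open beaker, 84 mm across, 100 mm high; bystander; origin at the centre of its underside.
- house: Model house, 100 x 130 mm, about 115 mm high, brick roof; bystander; origin at the centre of its underside.
- cutter: Grey utility knife lying flat, 140 mm long, 17 mm high; bystander; origin at the centre of its underside.
- varnish: Small amber jar with black cap, 44 mm across, 65 mm high; bystander; origin at the centre of its underside.
Not all that is in view belongs to the job. Leave any orange look-alike of the shaker alone.

How it is judged (in metres and radians):
On the way, in this order (a step that is already met when the one before it is completed fails the run):
1. the red pot is pulled up out of its clip, its underside over 50 mm above the table (height (world z) of pot_red above 0.05 m), for 0.1 s.
2. the red pot is pushed into the chuck against the spring, underside less than 5.5 mm above the chuck floor (z of pot_red in the frame of chuck_floor below 0.0055 m and horizontal distance between pot_red and chuck_floor below 0.006 m), for 0.05 s.
At the end, for the whole second after the job is handed in: The red pot sits locked in the shaker's chuck, released and at rest: its underside 6.5 to 11.5 mm above the chuck floor (lugs up in the notches), within 6 mm of the chuck's axis, tilted less than 0.14 rad; the blue and green pots within 20 mm of where they stood and the bystanders within 40 mm (z of pot_red in the frame of chuck_floor between 0.0065 and 0.0115 m and horizontal distance between pot_red and chuck_floor below 0.006 m and angle between pot_red's own z axis and vertical below 0.14 rad and linear speed of pot_red below 0.02 m/s and angular speed of pot_red below 0.2 rad/s and not (distance of pot_blue from where it was at the start of the episode above 0.02 m) and not (distance of pot_green from where it was at the start of the episode above 0.02 m) and not (distance of tape from where it was at the start of the episode above 0.04 m) and not (distance of tub from where it was at the start of the episode above 0.04 m) and not (distance of beaker from where it was at the start of the episode above 0.04 m) and not (distance of house from where it was at the start of the episode above 0.04 m) and not (distance of cutter from where it was at the start of the episode above 0.04 m) and not (distance of varnish from where it was at the start of the episode above 0.04 m)); the robot touches nothing.
It fails at once if another pot is moved by more than 30 mm (distance of any of pot_blue, pot_green from where it was at the start of the episode above 0.03 m).
It fails at once if a bystander is moved by more than 50 mm (distance of any of tape, tub, beaker, house, cutter, varnish from where it was at the start of the episode above 0.05 m).
It also fails if it takes over 64 s, if anything falls off the work surface, if the arm or the gripper's body presses on something with over 40 N, if the wrist force passes 120 N, or if a joint passes its speed limit or range.

## Working session

There is one attempt and no reset: what is moved stays moved. The work goes in short steps, Python scripts to look and compute and a tool call to move; the robot and the scene stay as the last step left them, time stands still between calls to the robot, and variables do not carry over. Pictures are saved under pics/ and viewed, about 8 in all and at most 12, crops included, and the job is handed in when it is done.

Besides the shell and the picture viewer there is one more tool, called by a JSON object that holds its "op" and its "data". arm_command: Moves the arm, as the interface text tells. Its arguments: {"type":"object","properties":{"increments":{"type":"array","items":{"type":"array"}}},"required":["increments"]}

```bash
mkdir -p pics; cat > h.py <<'E'
import numpy as np, cv2
from bench import readout, imaging, arm
from scipy.spatial.transform import Rotation as R
def cam(n,st=None):
    i=imaging.camera_info(n); f=192/np.tan(np.radians(i['vfov'])/2)
    if 'T_tool_cam' in i:
        T=np.eye(4);T[:3,:3]=R.from_quat(st['ee_rot']).as_matrix();T[:3,3]=st['position']
        T=T@np.array(i['T_tool_cam']); return f,i['cx'],i['cy'],T[:3,:3],T[:3,3]
    r=np.array(i['rotation']); 
    if r.shape!=(3,3): r=R.from_quat(r).as_matrix()
    return f,i['cx'],i['cy'],r,np.array(i['eye'])
def snap(n,tag):
    st=readout.read_state(); p,d=imaging.get_image(n)
    cv2.imwrite(f'pics/{tag}.png',p); np.savez(f'pics/{tag}.npz',p=p,d=d,c=np.array(cam(n,st),dtype=object),allow_pickle=True)
    return p,d,cam(n,st)
def load(tag):
    z=np.load(f'pics/{tag}.npz',allow_pickle=True); return z['p'],z['d'],tuple(z['c'])
def w(u,v,c,d=None,z=None):
    f,cx,cy,r,e=c; ray=r@np.array([(u-cx)/f,(v-cy)/f,1.])
    s=d if d is not None else (z-e[2])/ray[2]
    return e+s*ray
def px(P,c):
    f,cx,cy,r,e=c; q=r.T@(np.array(P)-e); return f*q[0]/q[2]+cx,f*q[1]/q[2]+cy
def cloud(d,c):
    f,cx,cy,r,e=c; v,u=np.indices(d.shape); q=np.stack([(u-cx)/f*d,(v-cy)/f*d,d],-1)
    return q@r.T+e
E
python3 - <<'E'
from h import *
a=snap('top','top');b=snap('side','side')
for n in('top','side'): print(imaging.camera_info(n))
print(imaging.camera_info('wrist'))
cv2.imwrite('pics/both.png',cv2.resize(np.vstack([a[0],b[0]]),None,fx=.78,fy=.78))
cv2.imwrite('pics/top2.png',cv2.resize(a[0],(800,600),interpolation=cv2.INTER_CUBIC))
E
```

```text
{'vfov': 56.46695795579823, 'cx': 257.441817186521, 'cy': 194.2493951617064, 'eye': array([ 313.46955396, -120.83907706, 1419.28730921]), 'rotation': array([-0.69708766,  0.71185904, -0.06175167,  0.05926408])}
{'vfov': 46.07236514488797, 'cx': 257.55407636359405, 'cy': 184.60920026719495, 'eye': array([  448.0323432 , -1093.98358727,   960.00615907]), 'rotation': array([ 0.90775078, -0.05002254,  0.02281341, -0.41589159])}
{'vfov': 67.95058756243021, 'cx': 252.85994049944162, 'cy': 190.43372998942098, 'T_tool_cam': array([[-9.04125889e-04, -2.58844155e-01,  9.65918675e-01,
        -1.82670185e+02],
       [ 9.99999591e-01, -2.11488240e-04,  8.79352524e-04,
        -8.21770992e-01],
       [-2.33348209e-05,  9.65919074e-01,  2.58844241e-01,
        -6.49294567e+01],
       [ 0.00000000e+00,  0.00000000e+00,  0.00000000e+00,
         1.00000000e+00]])}
```

View pics/top2.png

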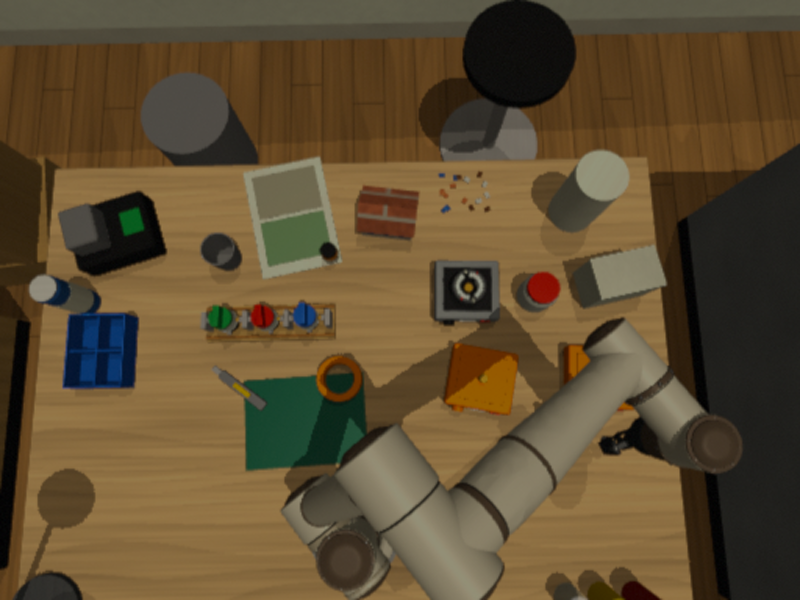

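View pics/side.png

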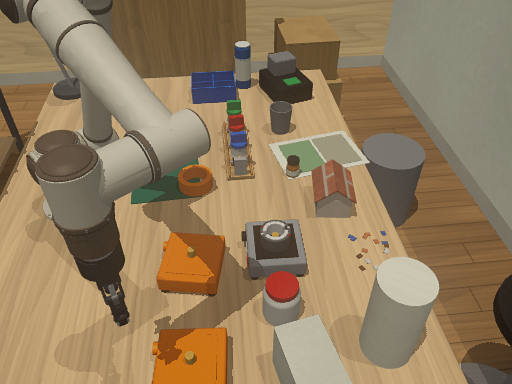

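Candidates for the target (top view, 800x600): the red-lid pot at (262,317) is in the rack between green (219,317) and blue (305,315). The red-lidded tub is at (543,288). The grey shaker is at (467,290), and its orange look-alikes are at (482,378) and (600,378). By the description I choose the pot at (262,317) and the grey shaker. Next is a close crop plus depth measurement.

```bash
python3 - <<'E'
from h import *
p,d,c=load('top')
C=cloud(d,c)
a=cv2.resize(p[180:230,125:220],(800,421),interpolation=cv2.INTER_CUBIC)
cv2.imwrite('pics/c1.png',a)
h=cv2.cvtColor(p,cv2.COLOR_BGR2HSV)
red=((h[...,0]<8)|(h[...,0]>172))&(h[...,1]>150)&(h[...,2]>70)
m=np.zeros_like(red);m[190:215,150:185]=1
s=red&m; P=C[s]; print('red',P.shape,np.median(P,0),P.min(0),P.max(0))
t=P[P[:,2]>P[:,2].max()-15]; print('top',len(t),t.mean(0),t.min(0),t.max(0), np.linalg.svd(t[:,:2]-t[:,:2].mean(0))[2][0])
for n,(u0,u1) in dict(g=(125,152),b=(183,207)).items():
    q=C[190:215,u0:u1].reshape(-1,3);q=q[q[:,2]>95];print(n,q.mean(0),q[:,2].max())
q=C[160:212,270:326].reshape(-1,3)
k=q[(q[:,2]>50)&(q[:,2]<75)];print('shaker top',np.median(k[:,2]),k.min(0),k.max(0),cv2.minAreaRect(k[:,:2].astype(np.float32)))
k=q[(q[:,2]>90)&(q[:,2]<115)];print('chuck',len(k),k.mean(0),k.min(0),k.max(0),cv2.minEnclosingCircle(k[:,:2].astype(np.float32)))
E
```

```text
red (169, 3) [514.87959804 200.08483389 115.73479741] [ 313.46955396 -120.83907706   11.25845782] [ 541.90018154  260.14239628 1419.28730921]
top 2 [ 313.46955396 -120.83907706 1419.28730921] [ 313.46955396 -120.83907706 1419.28730921] [ 313.46955396 -120.83907706 1419.28730921] [1. 0.]
g [512.96853339 298.67057383 131.47631553] 1419.2873092093985
b [513.88757903 102.97880345 130.60708263] 1419.2873092093985
shaker top 60.14327034058351 [ 497.57456807 -369.72744319   50.04862286] [ 656.07973263 -207.10357073   74.9413121 ] ((576.211181640625, -288.63037109375), (161.5272979736328, 158.3192901611328), 89.25344848632812)
chuck 229 [ 581.06254781 -288.58753932   99.75715278] [ 542.99727391 -327.51352171   90.13306738] [ 620.93946481 -251.09008624  106.56394068] ((581.8267822265625, -288.76593017578125), 40.369354248046875)
```

View pics/c1.png

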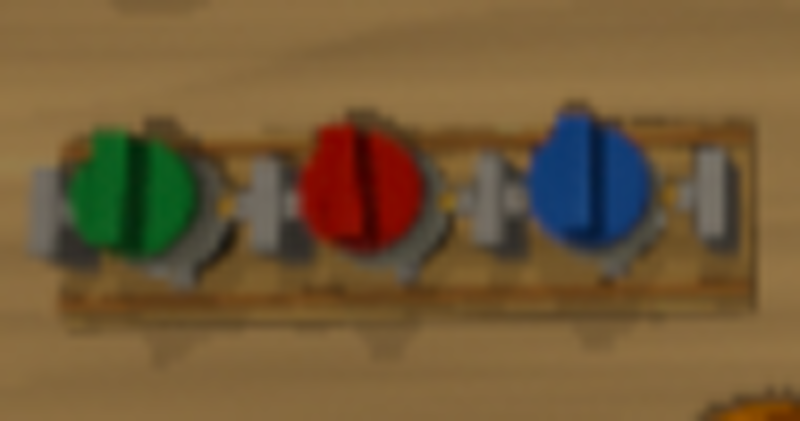

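The crop confirms the red pot in the middle slot. Its bar runs from about (330,127) to (365,245), along world x and slightly yawed.

```bash
python3 - <<'E'
from h import *
s=readout.read_state(); print(s); print(R.from_quat(s['ee_rot']).as_matrix().round(3))
E
```

```text
{'clock': 0.1, 'joints': array([-9.17373932e-01,  3.85534740e-01,  6.78181293e-03, -3.82242539e-04,
       -1.19399353e+00, -2.58606731e-01]), 'joint_vel': array([ 0.00044212, -0.00173685,  0.00187764,  0.00103593,  0.00017717,
        0.00132641]), 'joint_efforts': array([-4.44693005e-04, -3.93321419e+01,  1.88928187e+01,  4.19797406e+00,
       -2.61732894e-03, -3.68970859e-06]), 'position': array([ 240.18162009, -576.38122969,  191.21318048]), 'ee_rot': array([-0.13796027,  0.69357383,  0.13930895,  0.69319213]), 'contact_force': array([-0.26685564, -0.78337793,  0.75689388]), 'wrist_torque': array([ 0.02183519,  0.02932235, -0.06293309]), 'gripper_width': 85.36161186620492}
[[-0.001 -0.385  0.923]
 [ 0.002  0.923  0.385]
 [-1.     0.002 -0.   ]]
```

{"op": "arm_command", "data": {"increments": [[[0, 0, 0], [10, 10, 40], 0], [[0, 0, 0], [40, 40, 60], 0], [[0, 0, 0], [70, 70, 70], 0], [[0, 0, 0], [100, 100, 80], 0], [[0, 0, 0], [130, 130, 80], 0]]}}

```text
clock: 0.6
position: [371.4, -445.5, 272.6]
ee_rot: [-0.139, 0.693, 0.138, 0.694]
contact_force: [1.3, -0.4, -0.0]
gripper_width: 85.8
```

{"op": "arm_command", "data": {"increments": [[[0, 0, -5], [38, 30, 0], 0], [[0, 0, -10], [76, 60, 0], 0], [[0, 0, -15], [114, 90, 0], 0], [[0, 0, -20], [152, 120, 0], 0], [[0, 0, -22.5], [185, 150, 0], 0]]}}

```text
clock: 1.1
position: [557.8, -293.8, 271.9]
ee_rot: [0.0, 0.707, -0.0, 0.707]
contact_force: [-0.0, -0.2, -0.5]
gripper_width: 85.4
```

```bash
python3 - <<'E'
from h import *
p,d,c=snap('wrist','w1')
s=readout.read_state();print(s['position'],s['clock'],R.from_quat(s['ee_rot']).as_matrix().round(3))
u,v=map(int,px([581,-289,102],c));print(u,v)
C=cloud(d,c);q=C.reshape(-1,3)
k=q[(q[:,2]>92)&(q[:,2]<112)&(abs(q[:,0]-581)<60)&(abs(q[:,1]+289)<60)]
print(len(k),np.median(k[:,2]),cv2.minEnclosingCircle(k[:,:2].astype(np.float32)),k.min(0),k.max(0))
np.save('pics/k.npy',k)
u0,v0=max(u-75,0),max(v-65,0)
cv2.imwrite('pics/c2.png',cv2.resize(p[v0:v0+130,u0:u0+150],None,fx=4.6,fy=4.6,interpolation=cv2.INTER_CUBIC));print(u0,v0)
E
```

```text
[ 562.151169   -289.95817854  270.89142377] 1.15 [[ 0.002 -0.004  1.   ]
 [ 0.001  1.     0.004]
 [-1.     0.001  0.002]]
256 185
1954 102.02661353133502 ((582.9261474609375, -290.1932373046875), 40.314632415771484) [ 542.64359866 -329.87213819   92.01213324] [ 622.92734474 -250.28289562  105.18037047]
181 120
```

View pics/c2.png

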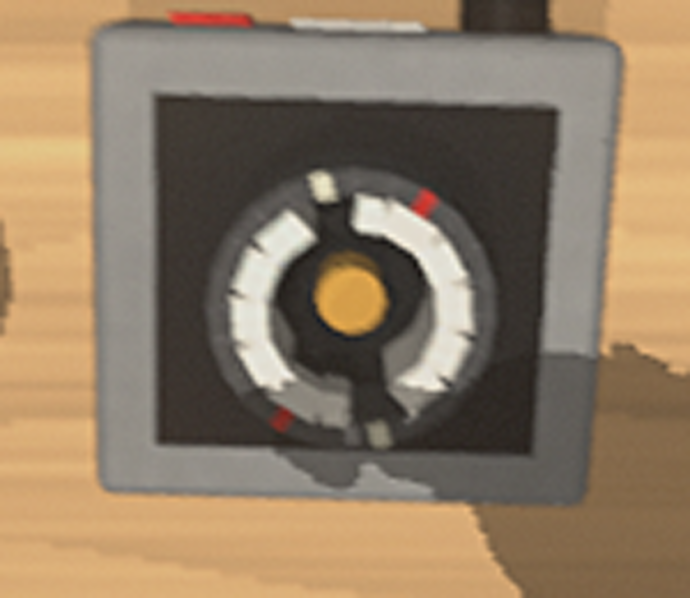

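The white slot marks are at crop pixels (322,187) and (377,433), and the red notch marks at (427,204) and (282,418). I'll compute the slot line.

```bash
python3 - <<'E'
from h import *
p,d,c=load('w1')
f=lambda a,b:w(181+a/4.6,120+b/4.6,c,z=102)
A,B=f(322,187),f(377,433);r1,r2=f(427,204),f(282,418)
for n,(a,b) in dict(white=(A,B),red=(r1,r2)).items():
    D=b-a; print(n,a,b,(a+b)/2,np.degrees(np.arctan2(D[1],D[0])))
for z in(62,): # shaker top corners
    for uv in((97,40),(615,45),(588,500),(100,485)): print(f(*uv))
k=np.load('pics/k.npy');k=k[(k[:,2]>99)&(k[:,2]<105)]
r=np.hypot(k[:,0]-582.9,k[:,1]+290.2)
h=k[r>36][:,:2];M=np.c_[2*h,np.ones(len(h))];s=np.linalg.lstsq(M,(h**2).sum(1),rcond=None)[0];print('fit',s)
E
```

```text
white [ 549.09070461 -296.41633119  102.        ] [ 619.66548927 -280.89795998  102.        ] [ 584.37809694 -288.65714558  102.        ] 12.401160407479027
red [ 553.75983869 -267.88119927  102.        ] [ 615.13786248 -307.91328197  102.        ] [ 584.44885059 -287.89724062  102.        ] -33.11326528178998
[ 510.09633844 -355.55529039  102.        ]
[ 511.44710347 -219.12269848  102.        ]
[ 640.20258988 -219.75237512  102.        ]
[ 635.4649499  -360.51982984  102.        ]
fit [ 5.82886393e+02 -2.90222522e+02 -4.22527803e+05]
```

{"op": "arm_command", "data": {"increments": [[[0, 0, 0], [-10, 45, 10], 0], [[0, 0, 0], [-20, 90, 20], 0], [[0, 0, 0], [-30, 135, 30], 0], [[0, 0, 0], [-40, 180, 30], 0], [[0, 0, 0], [-50, 225, 30], 0]]}}

```text
clock: 1.65
position: [511.3, -63.3, 300.8]
ee_rot: [-0.001, 0.706, 0.002, 0.708]
contact_force: [0.7, 0.4, -0.6]
gripper_width: 85.6
```

{"op": "arm_command", "data": {"increments": [[[0, 0, 0], [-5, 45, 0], 0], [[0, 0, 0], [-10, 90, 0], 0], [[0, 0, 0], [-15, 135, 0], 0], [[0, 0, 0], [-20, 180, 0], 0], [[0, 0, 0], [-25, 225, 0], 0]]}}

```text
clock: 2.15
position: [485.5, 163.3, 300.6]
ee_rot: [-0.001, 0.707, 0.002, 0.708]
contact_force: [1.4, 0.2, 0.2]
gripper_width: 85.2
```

{"op": "arm_command", "data": {"increments": [[[0, 0, 3], [4, 18, -15], 0], [[0, 0, 6], [8, 37, -30], 0], [[0, 0, 8], [8, 37, -30], 0], [[0, 0, 8], [8, 37, -30], 0], [[0, 0, 8], [8, 37, -30], 0]]}}

```text
clock: 2.65
position: [493.4, 200.2, 270.6]
ee_rot: [-0.05, 0.705, 0.051, 0.706]
contact_force: [0.1, 0.2, -0.1]
gripper_width: 85.8
```

```bash
python3 - <<'E'
from h import *
p,d,c=snap('wrist','w2')
s=readout.read_state();print(s['position'],s['clock'],R.from_quat(s['ee_rot']).as_matrix().round(3))
u,v=map(int,px([513,200,130],c));print(u,v)
C=cloud(d,c);q=C.reshape(-1,3)
h=cv2.cvtColor(p,cv2.COLOR_BGR2HSV)
red=(((h[...,0]<8)|(h[...,0]>172))&(h[...,1]>150)).reshape(-1)
k=q[red&(abs(q[:,0]-513)<60)&(abs(q[:,1]-200)<45)&(q[:,2]>138)]
print(len(k),np.median(k[:,2]),k.mean(0),cv2.minAreaRect(k[:,:2].astype(np.float32)))
l=q[red&(abs(q[:,0]-513)<60)&(abs(q[:,1]-200)<45)&(q[:,2]>106)&(q[:,2]<116)]
print('lid',len(l),np.median(l[:,2]),cv2.minEnclosingCircle(l[:,:2].astype(np.float32)))
u0,v0=max(u-85,0),max(v-65,0)
cv2.imwrite('pics/c3.png',cv2.resize(p[v0:v0+130,u0:u0+170],None,fx=4.6,fy=4.6,interpolation=cv2.INTER_CUBIC));print(u0,v0)
E
```

```text
[493.51373216 200.06818497 270.882561  ] 2.7 [[ 0.001 -0.142  0.99 ]
 [ 0.002  0.99   0.142]
 [-1.     0.002  0.002]]
250 188
596 145.77459642813406 [515.85323563 205.74771417 145.66012793] ((516.7803344726562, 205.75172424316406), (48.85091781616211, 15.889455795288086), 7.978800296783447)
lid 878 111.91242680669134 ((517.537841796875, 205.97210693359375), 27.019317626953125)
165 123
```

View pics/c3.png

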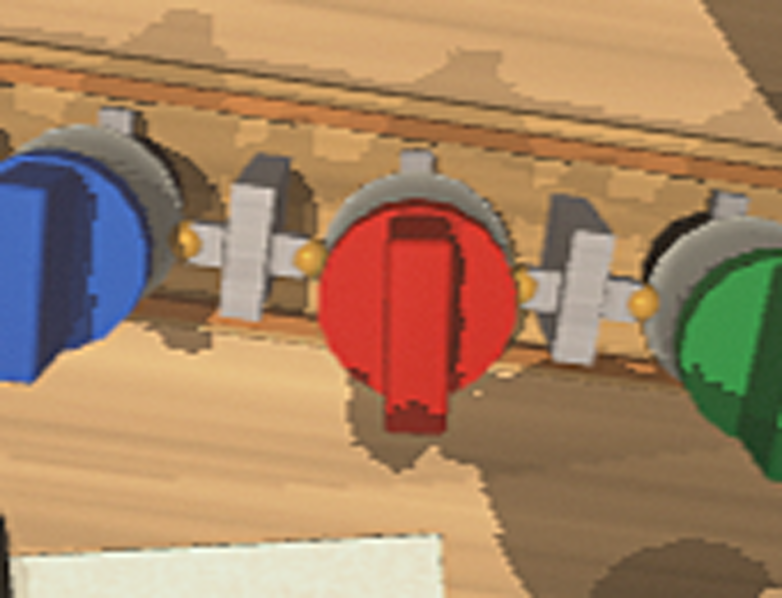

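The bar is centred at about crop (415,330), upright in the picture, so the tool yaw already matches it (8.0° against 8.2°). Descending onto the bar now.

{"op": "arm_command", "data": {"increments": [[[0, 0, 0], [12, 3, -40], 0], [[0, 0, 0], [23.5, 6, -80], 0], [[0, 0, 0], [23.5, 6, -115], 0], [[0, 0, 0], [23.5, 6, -145], 0], [[0, 0, 0], [23.5, 6, -155], 0]]}}

```text
clock: 3.2
position: [515.3, 204.4, 113.0]
ee_rot: [-0.05, 0.707, 0.049, 0.704]
contact_force: [0.1, -1.2, -0.2]
gripper_width: 85.5
```

{"op": "arm_command", "data": {"increments": [[[0, 0, 0], [0, 0, 0], 0.5], [[0, 0, 0], [0, 0, 0], 1], [[0, 0, 0], [0, 0, 0], 1], [[0, 0, 0], [0, 0, 0], 1], [[0, 0, 0], [0, 0, 0], 1]]}}

```text
clock: 3.7
position: [515.8, 204.8, 114.1]
ee_rot: [-0.05, 0.706, 0.05, 0.705]
contact_force: [-0.7, 0.6, -0.7]
gripper_width: 12.4
```

{"op": "arm_command", "data": {"increments": [[[0, 0, 0], [0, 0, 0], 1], [[0, 0, 0], [0, 0, 0], 1], [[0, 0, 0], [0, 0, 0], 1], [[0, 0, 0], [0, 0, 0], 1], [[0, 0, 0], [0, 0, 0], 1]]}}

```text
clock: 4.2
position: [515.8, 204.8, 114.0]
ee_rot: [-0.05, 0.706, 0.05, 0.705]
contact_force: [0.0, -0.2, 0.5]
gripper_width: -0.0
```

```bash
python3 - <<'E'
from h import *
p,d,c=snap('wrist','w3')
cv2.imwrite('pics/c4.png',p); print(readout.read_state()['position'], px([517,206,130],c))
E
```

```text
[515.79092331 204.72574178 113.99263351] (np.float64(255.40894244788947), np.float64(223.58650827728832))
```

View pics/c4.png

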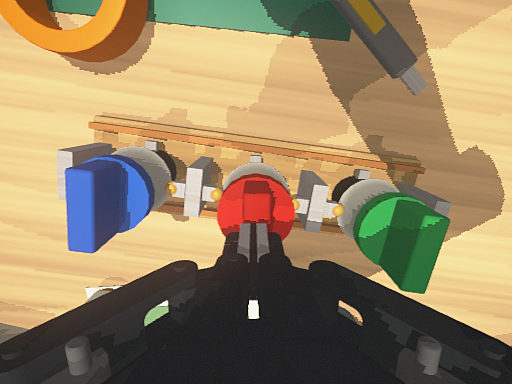

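The fingers are shut on nothing at about (253,240), with the bar at about (258,195). I need depth to see where the fingers are relative to the bar.

```bash
python3 - <<'E'
from h import *
p,d,c=load('w3')
print('tcp',px([515.8,204.7,114],c),'bar',[np.round(px([517.2+25*s*.99,205.9+25*s*.14,z],c)) for s in(-1,1) for z in (145,111)])
C=cloud(d,c)
for v in range(170,300,6): print(v,p[v,257],d[v,257].round(),C[v,257].round(), '|',C[v,248].round(),p[v,248])
i=imaging.camera_info('wrist');print(c[4])
E
```

```text
tcp (np.float64(253.53627958096538), np.float64(212.97901836471345)) bar [array([256., 192.]), array([255., 178.]), array([255., 272.]), array([255., 247.])]
170 [133 148 157] 224.0 [493. 204.  76.] | [494. 197.  75.] [136 152 161]
176 [ 36  47 125] 191.0 [491. 204. 109.] | [492. 198. 107.] [ 35  47 135]
182 [ 36  46 133] 182.0 [493. 204. 120.] | [494. 198. 120.] [ 37  48 135]
188 [ 39  49 139] 168.0 [493. 203. 134.] | [494. 198. 135.] [ 40  48 140]
194 [ 43  52 219] 158.0 [494. 203. 145.] | [494. 198. 145.] [ 44  56 220]
200 [ 50  59 224] 158.0 [497. 204. 146.] | [497. 199. 147.] [ 49  58 224]
206 [ 46  56 222] 158.0 [500. 204. 146.] | [501. 199. 146.] [ 51  59 224]
212 [ 47  57 222] 160.0 [504. 205. 145.] | [504. 200. 147.] [ 49  60 224]
218 [ 43  54 224] 160.0 [507. 205. 146.] | [508. 200. 147.] [ 51  62 228]
224 [119 125 131] 145.0 [505. 205. 161.] | [506. 200. 160.] [115 123 129]
230 [109 115 125] 138.0 [505. 205. 168.] | [506. 200. 168.] [111 119 129]
236 [105 111 120] 132.0 [506. 205. 174.] | [506. 201. 175.] [116 123 133]
242 [104 110 118] 125.0 [505. 205. 182.] | [506. 201. 181.] [117 124 133]
248 [84 86 94] 120.0 [506. 205. 187.] | [506. 201. 187.] [117 124 133]
254 [ 92  99 103] 116.0 [506. 205. 191.] | [506. 201. 192.] [107 116 121]
260 [ 97 102 107] 115.0 [508. 205. 193.] | [509. 201. 192.] [ 99 108 111]
266 [41 41 46] 114.0 [510. 205. 195.] | [510. 201. 194.] [39 40 48]
272 [38 38 44] 110.0 [510. 205. 199.] | [510. 201. 199.] [36 36 43]
278 [34 36 39] 109.0 [512. 205. 200.] | [512. 202. 200.] [35 38 42]
284 [36 34 35] 111.0 [515. 206. 199.] | [515. 202. 200.] [34 37 38]
290 [38 39 41] 110.0 [517. 206. 200.] | [517. 202. 200.] [32 35 35]
296 [44 44 45] 111.0 [520. 206. 200.] | [521. 203. 199.] [34 32 32]
[452.10552818 195.02911226 296.79947679]
```

The shut fingertips show at z≈157, while the reported TCP is z=114. The wrist camera itself checks out, since the bar top reads 145. So the real tips are about 42 mm short of the reported TCP. I'll open, go down in steps watching the force, and re-measure.

{"op": "arm_command", "data": {"increments": [[[0, 0, 0], [0, 0, 10], 0], [[0, 0, 0], [0, 0, 10], 0], [[0, 0, 0], [0, 0, 10], 0], [[0, 0, 0], [0, 0, 10], 0], [[0, 0, 0], [0, 0, 10], 0]]}}

```text
clock: 4.75
position: [515.7, 204.7, 123.9]
ee_rot: [-0.05, 0.706, 0.05, 0.705]
contact_force: [0.0, -0.2, -1.2]
gripper_width: 72.5
```

{"op": "arm_command", "data": {"increments": [[[0, 0, 0], [0, 0, 0], 0], [[0, 0, 0], [0, 0, 0], 0], [[0, 0, 0], [0, 0, -10], 0], [[0, 0, 0], [0, 0, -20], 0], [[0, 0, 0], [0, 0, -25], 0]]}}

```text
clock: 5.25
position: [514.7, 204.1, 97.0]
ee_rot: [-0.05, 0.707, 0.049, 0.704]
contact_force: [0.2, -0.5, -0.1]
gripper_width: 85.7
```

```bash
python3 - <<'E'
from h import *
p,d,c=snap('wrist','w4')
s=readout.read_state();C=cloud(d,c)
Rt=R.from_quat(s['ee_rot']).as_matrix()
L=(C-s['position'])@Rt  # tool coords
print(s['position'],s['gripper_width'],s['contact_force'])
k=(d>0)&(abs(L[...,2])<14)&(L[...,0]<-20)&(C[...,2]>100)
q=L[k]; 
for lo,hi in((-75,-60),(-60,-45),(-45,-30),(30,45),(45,60),(60,75)):
    m=q[(q[:,1]>lo)&(q[:,1]<hi)]; print(lo,hi,len(m),np.percentile(m[:,0],[50,90,99,100]).round() if len(m) else '')
cv2.imwrite('pics/c5.png',p)
E
```

```text
[514.43864385 203.93910638  96.51487967] 85.34965176430403 [-0.46531192 -1.23845583 -0.85746432]
-75 -60 5668 [-111. -105.  -98.  -94.]
-60 -45 3810 [-106.  -78.  -61.  -56.]
-45 -30 2637 [-87. -63. -55. -53.]
30 45 2874 [-88. -63. -55. -53.]
45 60 4928 [-107.  -88.  -63.  -57.]
60 75 4685 [-111. -105.  -98.  -96.]
```

View pics/c5.png

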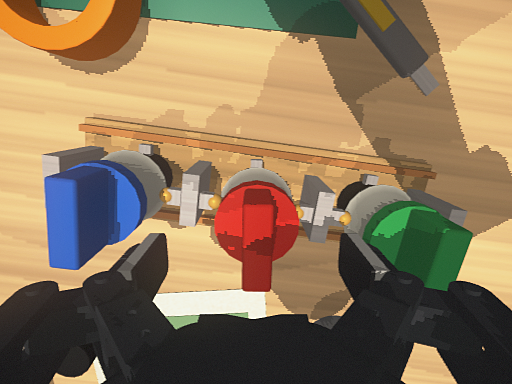

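The open tips sit 53 mm behind the reported TCP, which agrees with the 40 mm offset plus the 13 mm swing. The bar lies centred between them at about (258,245). Continuing down to reported z=75.

{"op": "arm_command", "data": {"increments": [[[0, 0, 0], [2.5, 2, -8], 0], [[0, 0, 0], [2.5, 2, -16], 0], [[0, 0, 0], [2.5, 2, -21], 0], [[0, 0, 0], [2.5, 2, -21], 0.5], [[0, 0, 0], [2.5, 2, -21], 1]]}}

```text
clock: 5.8
position: [517.0, 205.9, 75.5]
ee_rot: [-0.05, 0.707, 0.049, 0.703]
contact_force: [0.4, -0.4, -0.3]
gripper_width: 59.1
```

{"op": "arm_command", "data": {"increments": [[[0, 0, 0], [0, 0, 0], 1], [[0, 0, 0], [0, 0, 0], 1], [[0, 0, 0], [0, 0, 0], 1], [[0, 0, 0], [0, 0, 0], 1], [[0, 0, 0], [0, 0, 0], 1]]}}

```text
clock: 6.3
position: [517.4, 206.1, 76.0]
ee_rot: [-0.05, 0.707, 0.049, 0.704]
contact_force: [-0.8, 1.1, 1.7]
gripper_width: 15.2
```

{"op": "arm_command", "data": {"increments": [[[0, 0, 0], [0, 0, 0], 1], [[0, 0, 0], [0, 0, 4], 1], [[0, 0, 0], [0, 0, 8], 1], [[0, 0, 0], [0, 0, 14], 1], [[0, 0, 0], [0, 0, 20], 1]]}}

```text
clock: 6.8
position: [517.6, 206.2, 96.7]
ee_rot: [-0.05, 0.707, 0.049, 0.704]
contact_force: [0.0, 0.7, -2.0]
gripper_width: 15.3
```

{"op": "arm_command", "data": {"increments": [[[0, 0, 0], [0, 0, 15], 1], [[0, 0, 0], [0, 0, 35], 1], [[0, 0, 0], [0, 0, 60], 1], [[0, 0, 0], [0, 0, 90], 1], [[0, 0, 0], [0, 0, 120], 1]]}}

```text
clock: 7.3
position: [517.5, 206.1, 218.6]
ee_rot: [-0.05, 0.707, 0.049, 0.704]
contact_force: [0.3, 0.7, -1.3]
gripper_width: 15.0
```

The pot is out with about 2 N on the wrist and the grip holding at 15 mm. I'll carry it to beside the chuck and take one stationary re-measure there.

{"op": "arm_command", "data": {"increments": [[[0, 0, 0], [4, -40, 5], 1], [[0, 0, 1], [10, -85, 5], 1], [[0, 0, 2], [18, -130, 5], 1], [[0, 0, 3], [25, -175, 5], 1], [[0, 0, 4], [32, -220, 5], 1]]}}

```text
clock: 7.8
position: [549.7, -15.6, 224.8]
ee_rot: [-0.075, 0.704, 0.074, 0.703]
contact_force: [0.8, 0.6, -1.2]
gripper_width: 15.1
```

{"op": "arm_command", "data": {"increments": [[[0, 0, 0], [10, -45, 0], 1], [[0, 0, 0], [20, -90, 0], 1], [[0, 0, 0], [28, -130, 0], 1], [[0, 0, 0], [33, -155, 0], 1], [[0, 0, 0], [33, -155, 0], 1]]}}

```text
clock: 8.3
position: [582.8, -173.8, 224.9]
ee_rot: [-0.074, 0.704, 0.073, 0.703]
contact_force: [0.1, 1.0, -2.1]
gripper_width: 15.3
```

{"op": "arm_command", "data": {"increments": [[[0, 0, 0], [0, 0, 0], 1], [[0, 0, 0], [0, 0, 0], 1], [[0, 0, 0], [0, 0, 0], 1], [[0, 0, 0], [0, 0, 0], 1], [[0, 0, 0], [0, 0, 0], 1]]}}

```text
clock: 8.8
position: [582.8, -173.1, 225.2]
ee_rot: [-0.074, 0.704, 0.073, 0.703]
contact_force: [-0.2, 1.0, -2.2]
gripper_width: 15.0
```

```bash
python3 - <<'E'
from h import *
p,d,c=snap('wrist','w5')
s=readout.read_state();C=cloud(d,c);q=C.reshape(-1,3)
print(s['position'],s['gripper_width'],s['contact_force'],R.from_quat(s['ee_rot']).as_matrix().round(3))
k=q[(q[:,2]>98)&(q[:,2]<106)&(abs(q[:,0]-583)<50)&(abs(q[:,1]+289)<50)]
print(len(k),cv2.minEnclosingCircle(k[:,:2].astype(np.float32)),k.min(0),k.max(0))
u,v=map(int,px([583,-289,102],c));u0,v0=max(u-60,0),max(v-60,0);print(u0,v0)
h=cv2.cvtColor(p,cv2.COLOR_BGR2HSV)
red=(((h[...,0]<8)|(h[...,0]>172))&(h[...,1]>150)).reshape(-1)
T=s['position'];b=q[red&(abs(q[:,0]-T[0])<40)&(abs(q[:,1]-T[1])<40)&(q[:,2]>T[2]+10)]
print('bar',len(b),b.mean(0),b.min(0),b.max(0),cv2.minAreaRect(b[b[:,2]>b[:,2].max()-6][:,:2].astype(np.float32)))
b=np.vstack([cv2.resize(p[v0:v0+130,u0:u0+150],(450,390),interpolation=cv2.INTER_CUBIC)])
o=np.zeros((390,790,3),np.uint8);o[:,:450]=b;o[:,460:]=cv2.resize(p,(330,390));cv2.imwrite('pics/c6.png',o)
E
```

```text
[ 582.86471219 -173.18772382  225.13930726] 15.049138953615955 [-0.10446584 -0.7944899  -0.87653505] [[-0.001 -0.207  0.978]
 [-0.002  0.978  0.207]
 [-1.    -0.002 -0.001]]
2759 ((582.7416381835938, -290.5183410644531), 40.85851287841797) [ 542.69843539 -330.05975096   98.08267236] [ 622.95459974 -249.87970075  105.18052207]
87 93
bar 6245 [ 575.0256926  -175.14649072  281.73503472] [ 556.52729327 -200.11065576  236.52659989] [ 608.78378998 -146.61159729  301.41417105] ((582.7311401367188, -173.5515899658203), (48.35932922363281, 14.874682426452637), 12.200183868408203)
```

View pics/c6.png

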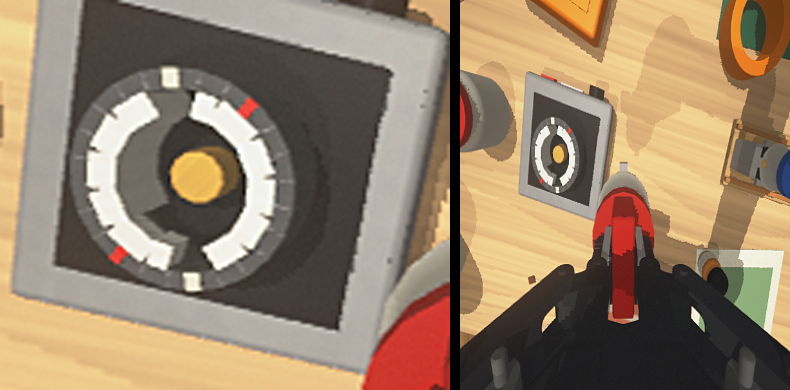

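White marks are at crop (171,78) and (192,282), red marks at (249,107) and (119,256). The pot hangs straight in the fingers.

```bash
python3 - <<'E'
from h import *
p,d,c=load('w5')
f=lambda a,b:w(87+a/3,93+b/3,c,z=102)
for a,b in ((f(171,78),f(192,282)),(f(249,107),f(119,256))):
    D=b-a; print((a+b)/2,np.degrees(np.arctan2(D[1],D[0])))
E
```

```text
[ 583.42718225 -289.28806169  102.        ] 12.400402538348635
[ 583.39052224 -289.03594579  102.        ] -32.07987634823913
```

{"op": "arm_command", "data": {"increments": [[[0, 0, 0], [0, -40, 0], 1], [[0, 0, 0.4], [0, -80, 0], 1], [[0, 0, 0.4], [0.3, -105, 0], 1], [[0, 0, 0.4], [0.3, -116.3, 0], 1], [[0, 0, 0.4], [0.3, -116.3, 0], 1]]}}

```text
clock: 9.35
position: [582.9, -290.4, 224.6]
ee_rot: [-0.076, 0.704, 0.075, 0.702]
contact_force: [-0.4, 0.2, -1.4]
gripper_width: 15.0
```

{"op": "arm_command", "data": {"increments": [[[0, 0, 0], [0, 0, -15], 1], [[0, 0, 0], [0, 0, -35], 1], [[0, 0, 0], [0, 0, -50], 1], [[0, 0, 0], [0, 0, -58], 1], [[0, 0, 0], [0, 0, -58], 1]]}}

```text
clock: 9.85
position: [582.4, -289.1, 165.5]
ee_rot: [-0.076, 0.704, 0.076, 0.702]
contact_force: [-0.2, 0.3, -1.6]
gripper_width: 15.1
```

{"op": "arm_command", "data": {"increments": [[[0, 0, 0.2], [0.6, -0.3, 0], 1], [[0, 0, 0.2], [0.6, -0.3, -3], 1], [[0, 0, 0.2], [0.6, -0.3, -7], 1], [[0, 0, 0.2], [0.6, -0.3, -11], 1], [[0, 0, 0.2], [0.6, -0.3, -15], 1]]}}

```text
clock: 10.35
position: [583.0, -289.5, 150.2]
ee_rot: [-0.077, 0.704, 0.077, 0.701]
contact_force: [0.5, -0.0, -0.7]
gripper_width: 14.9
```

{"op": "arm_command", "data": {"increments": [[[0, 0, 0], [0, 0, -2], 1], [[0, 0, 0], [0, 0, -4], 1], [[0, 0, 0], [0, 0, -6], 1], [[0, 0, 0], [0, 0, -9], 1], [[0, 0, 0], [0, 0, -12], 1]]}}

```text
clock: 10.85
position: [583.0, -289.6, 138.9]
ee_rot: [-0.077, 0.704, 0.077, 0.702]
contact_force: [-1.8, 1.6, 4.1]
gripper_width: 15.2
```

The force matches the spring (about 6 N less the pot's weight), so the lugs are in the slots. Pressing to the bottom.

{"op": "arm_command", "data": {"increments": [[[0, 0, 0], [0, 0, -4], 1], [[0, 0, 0], [0, 0, -8], 1], [[0, 0, 0], [0, 0, -11], 1], [[0, 0, 0], [0, 0, -14], 1], [[0, 0, 0], [0, 0, -14], 1]]}}

```text
clock: 11.35
position: [583.1, -289.7, 125.9]
ee_rot: [-0.078, 0.704, 0.077, 0.702]
contact_force: [-2.8, 2.2, 7.2]
gripper_width: 15.0
```

{"op": "arm_command", "data": {"increments": [[[0, 0, 0], [0, 0, -1], 1], [[0, 0, 0], [0, 0, -2], 1], [[0, 0, 0], [0, 0, -2.5], 1], [[0, 0, 0], [0, 0, -2.5], 1], [[0, 0, 0], [0, 0, -2.5], 1]]}}

```text
clock: 11.85
position: [583.1, -289.7, 125.0]
ee_rot: [-0.078, 0.704, 0.077, 0.702]
contact_force: [-2.7, 2.9, 8.1]
gripper_width: 15.2
```

{"op": "arm_command", "data": {"increments": [[[0, 0, -4], [-0.4, 0.4, -1.5], 1], [[0, 0, -8], [-0.4, 0.4, -1.5], 1], [[0, 0, -12], [-0.4, 0.4, -1.5], 1], [[0, 0, -16], [-0.4, 0.4, -1.5], 1], [[0, 0, -20], [-0.4, 0.4, -1.5], 1]]}}

```text
clock: 12.35
position: [583.9, -290.1, 125.7]
ee_rot: [0.045, 0.705, -0.048, 0.706]
contact_force: [-2.6, 1.1, 7.9]
gripper_width: 14.8
```

```bash
python3 - <<'E'
from h import *
s=readout.read_state();m=R.from_quat(s['ee_rot']).as_matrix();print(s['position'],s['contact_force'],s['wrist_torque'],s['joints'][5],np.degrees(np.arctan2(-m[0,1],m[1,1])))
E
```

```text
[ 583.8860222  -290.0679458   125.70526739] [-2.61115147  1.13117278  7.88694496] [0.47679579 0.75815571 0.05175485] -1.493066241373712 -7.542344740726196
```

{"op": "arm_command", "data": {"increments": [[[0, 0, -6], [-0.6, 0.3, -2], 1], [[0, 0, -12], [-0.6, 0.3, -2], 1], [[0, 0, -18], [-0.6, 0.3, -2], 1], [[0, 0, -23], [-0.6, 0.3, -2], 1], [[0, 0, -25.5], [-0.6, 0.3, -2], 1]]}}

```text
clock: 12.85
position: [583.9, -290.1, 125.5]
ee_rot: [0.2, 0.677, -0.203, 0.678]
contact_force: [-3.2, 2.1, 7.8]
gripper_width: 15.2
```

```bash
python3 - <<'E'
from h import *
s=readout.read_state();m=R.from_quat(s['ee_rot']).as_matrix();print(s['position'],s['contact_force'],s['wrist_torque'],s['joints'][5],np.degrees(np.arctan2(-m[0,1],m[1,1])))
E
```

```text
[ 583.86607345 -290.13384912  125.52176952] [-3.22398252  2.09848038  7.78974761] [0.71464344 0.94846441 0.13498184] -1.940680887483968 -33.138211793910614
```

{"op": "arm_command", "data": {"increments": [[[0, 0, 0], [0, 0, 1.5], 1], [[0, 0, 0], [0, 0, 3], 1], [[0, 0, 0], [0, 0, 4.5], 1], [[0, 0, 0], [0, 0, 6], 1], [[0, 0, 0], [0, 0, 6], 1]]}}

```text
clock: 13.35
position: [583.9, -290.2, 131.9]
ee_rot: [0.2, 0.677, -0.203, 0.678]
contact_force: [-2.4, 1.5, 6.1]
gripper_width: 14.7
```

```bash
python3 - <<'E'
from h import *
s=readout.read_state();m=R.from_quat(s['ee_rot']).as_matrix();print(s['position'],s['contact_force'],s['wrist_torque'],np.degrees(np.arctan2(-m[0,1],m[1,1])))
E
```

```text
[ 583.852099   -290.16272354  131.93547532] [-2.41721242  1.45408428  6.12391144] [0.78639019 0.92205141 0.04286596] -33.13043952595311
```

It rose 6.4 mm with the spring still pushing, past the ridge level and into the notches. A small upward tug will test it.

{"op": "arm_command", "data": {"increments": [[[0, 0, 0], [0, 0, 1], 1], [[0, 0, 0], [0, 0, 2], 1], [[0, 0, 0], [0, 0, 3], 1], [[0, 0, 0], [0, 0, 3], 1], [[0, 0, 0], [0, 0, 3], 1]]}}

```text
clock: 13.85
position: [583.6, -289.9, 132.2]
ee_rot: [0.2, 0.678, -0.203, 0.678]
contact_force: [5.2, -3.7, -15.6]
gripper_width: 15.2
```

Solid stop at 132.2 with 15.6 N of upward pull held, so it is locked. Easing off, then releasing and withdrawing.

{"op": "arm_command", "data": {"increments": [[[0, 0, 0], [0, 0, 0], 1], [[0, 0, 0], [0, 0, -0.5], 1], [[0, 0, 0], [0, 0, -0.5], 0.5], [[0, 0, 0], [0, 0, -0.5], 0], [[0, 0, 0], [0, 0, -0.5], 0]]}}

```text
clock: 14.35
position: [584.2, -290.2, 133.5]
ee_rot: [0.2, 0.677, -0.203, 0.679]
contact_force: [0.1, -0.2, 0.3]
gripper_width: 57.9
```

{"op": "arm_command", "data": {"increments": [[[0, 0, 0], [0, 0, 0], 0], [[0, 0, 0], [0, 0, 0], 0], [[0, 0, 0], [0, 0, 0], 0], [[0, 0, 0], [0, 0, 0], 0], [[0, 0, 0], [0, 0, 15], 0]]}}

```text
clock: 14.85
position: [582.7, -289.5, 146.1]
ee_rot: [0.201, 0.679, -0.203, 0.677]
contact_force: [0.1, -0.3, -0.8]
gripper_width: 85.5
```

{"op": "arm_command", "data": {"increments": [[[0, 0, 0], [0, 0, 25], 0], [[0, 0, 0], [0, 0, 60], 0], [[0, 0, 0], [-10, 0, 100], 0], [[0, 0, 0], [-20, 0, 130], 0], [[0, 0, 0], [-20, 0, 130], 0]]}}

```text
clock: 15.35
position: [564.0, -290.8, 282.6]
ee_rot: [0.2, 0.675, -0.204, 0.681]
contact_force: [0.2, -0.0, -0.5]
gripper_width: 85.8
```

{"op": "arm_command", "data": {"increments": [[[0, 0, 0], [0, 0, 0], 0], [[0, 0, 0], [0, 0, 0], 0], [[0, 0, 0], [0, 0, 0], 0], [[0, 0, 0], [0, 0, 0], 0], [[0, 0, 0], [0, 0, 0], 0]]}}

```text
clock: 15.85
position: [563.9, -290.7, 281.6]
ee_rot: [0.2, 0.675, -0.204, 0.68]
contact_force: [-0.6, -0.2, 0.3]
gripper_width: 85.5
```

```bash
python3 - <<'E'
from h import *
p,d,c=snap('wrist','w6')
s=readout.read_state();q=cloud(d,c).reshape(-1,3)
print(s['position'],s['contact_force'])
h=cv2.cvtColor(p,cv2.COLOR_BGR2HSV)
red=(((h[...,0]<8)|(h[...,0]>172))&(h[...,1]>150)).reshape(-1)&(abs(q[:,0]-583)<40)&(abs(q[:,1]+289)<40)
t=q[red&(q[:,2]>192)];l=q[red&(q[:,2]>158)&(q[:,2]<172)]
print('bar',np.median(t[:,2]),'exp 201 locked',cv2.minAreaRect(t[:,:2].astype(np.float32)))
print('lid',np.median(l[:,2]),'exp 167',cv2.minEnclosingCircle(l[:,:2].astype(np.float32)))
cv2.imwrite('pics/c7.png',p)
E
```

```text
[ 563.9161928  -290.68365723  281.8511889 ] [-0.18945808 -0.8982703  -0.60343383]
bar 201.73499938220903 exp 201 locked ((583.955078125, -290.1228942871094), (15.396734237670898, 49.47349166870117), 57.03398895263672)
lid 167.84909429673206 exp 167 ((583.84375, -290.64654541015625), 27.07383155822754)
```

View pics/c7.png

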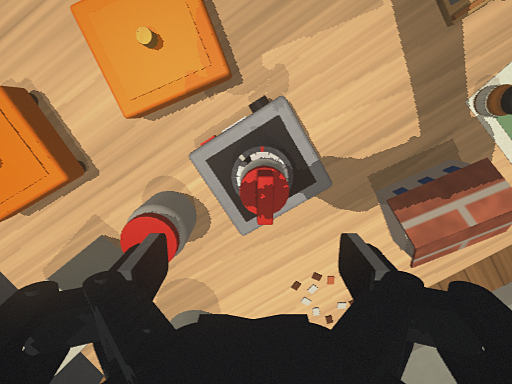

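The picture shows the pot locked in the chuck: lid at (265,190), bar in line with the red mark at (262,150). Heights and yaw match the locked state, and the tub and house are untouched. Handing in.

```bash
python3 - <<'E'
from h import *
a=load('top');b=snap('top','topend')
for n,(v,u) in dict(green=(203,140),blue=(201,195)).items():
    print(n,np.abs(a[0][v-10:v+10,u-10:u+10].astype(int)-b[0][v-10:v+10,u-10:u+10]).mean())
arm.job_done()
E
```

```text
green 2.1875
blue 2.6633333333333336
the job is handed in; nothing more can be done
```

I pulled the red pot from its clip and lowered it through the chuck slots, which measured about 12.4° from world x. I pressed it down against the spring, turned it 45° clockwise, let it rise into the notches, and released it. The job was handed in at about 16 s; it reports no verdict.

**Last checks:**
- **Held:** before release it held against an upward pull of about 15 N.
- **Height:** after release the top of the bar read z = 201.7 mm (201 expected) and the lid 167.8 mm (167 expected). That puts the underside about 9–10 mm above the chuck floor.
- **Position and angle:** the pot is about 1 mm from the measured chuck axis and turned to −33°, which matches the red marks.
- **Other objects:** before-and-after top pictures of the green and blue pots are nearly the same. In the last wrist picture the tub and house look undisturbed. I did not measure the other bystanders.

**What disagreed:**
- The real fingertips sit about 40 mm short of the reported TCP, so my first grasp closed on nothing above the bar. Nothing was touched, and I corrected for it from wrist-camera depth.
- The first top-view estimate of the pot was about 6 mm off the wrist measurement. I used the wrist value.

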